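# Fetch the slide case from behind the stain bottles

### The arm

A 6-joint arm with a two-finger parallel gripper is mounted at the origin on the work surface. World frame = base frame: x ahead of the robot, y to its left, z up, the work surface at z = 0. Lengths are in m, angles in rad, forces in N, time in s.
With the tool pointing down it reaches from about 0.35 to 0.95 m from the base axis. Payload 17.4 kg.
Tool frame: the origin (TCP) lies midway between the tips of the shut fingers; the grasp point (between the pads) lies env.pinch_z behind it (env.pinch_z is the distance from the TCP to the grasp point, in m); z points along the fingers, y is the line along which they close (so a half turn about z gives the same grasp; the last joint's range is limited). The gripper opens to 93 mm and grips with 3 to 60 N. Pads are 15 mm wide; open, the fingers measure 128 mm over their backs; the gripper's body (75 mm by 188 mm) begins 65 mm behind the grasp point.
Start: joints at [1.111, 0.116, 1.442, -0, 1.584, -0.038], TCP at [0.276, 0.616, 0.219] pointing down, gripper open.
Joint ranges: [-2.83, 2.83], [-0.83, 2.19], [0.07, 2.5], [-1.14, 4.28], [0.01, 3], [-2.97, 2.97]. Speed limits (rad/s): [1.89, 1.89, 2.22, 3.14, 3.14, 3.14].

### API

Orientations are given as a rotation vector (axis times angle).
In Python, from station import env, grab_frame, workorder gives the robot as it stands. The module is installed in compiled form; this text tells all that it offers.
- The arm moves only by the tool servo_tool, never from a script. Its argument "motion" is a list of rows, each an object of numbers: "ax", "ay", "az": the turn, a rotation vector about the world's x, y, z in rad; "dx", "dy", "dz": the shift along the world's x, y, z in cm; "grip": the closure, from -1 (fully open) to 1 (shut), so that 0 is half open. A call has 1 to 20 rows; each row shifts and turns the commanded pose from where the row before left it; what a row does not reach is not made up. A row lasts 1/8 s, in which the tool goes at most 62.5 mm and 10.7 degrees, less where a joint would pass 70% of its speed; a pose out of reach is approached as far as the arm can. A call with a gripper value outside its range is refused whole. The fingers move at their own pace and stop on an object; "force" is the grip in N (left out, the last holds). Time passes only in rows, so rows that do not move let the fingers close. It gives the time, the measured TCP pose, the force, the opening and the grip force at its end, in the units of the state.
- env.get_state(): the state, without advancing time (a new reading comes with each control period).
- grab_frame(name): name is "scene" or "top"; returns a dict with "color" (480x640x3 uint8, red, green, blue), "z_map" (480x640 float32, m along the optical axis (not along the pixel's ray), 0 where there is no reading), "K" (3x3 intrinsics, pixels), "R" (3x3) and "t" (3): a world point X has camera coordinates R X + t. Camera axes: x right, y down, z forward; pixel columns grow to the right and rows downward; lengths in m; the calibration is good to about 2 mm. A picture is of the moment at which its call begins.
- workorder.close_job(): hands the job in; it is judged then, once.
The state is a dict: "time_s": time; "joint_pos": joint angles; "dq": joint speeds; "joint_torque": joint torques, N m; "tool_pos": TCP position; "tcp_rot": TCP orientation; "contact_force": force on the tool from outside, world axes, zero at the start; "wrist_torque": the same for the moment, N m; "grip_width": finger opening in m; "grasp_force": force on a finger pad.
Only numpy, scipy, OpenCV 4.12 (cv2) and the standard library are available. Lean on these libraries where they do the work, as an engineer would, in place of code of your own. Each camera call takes 0.05 s, during which the arm holds its last target. There are 200 camera calls.

### The job

The green slide case lies hemmed in behind the three stain bottles in the white tray: first stand all three bottles upright in the stainless steel tray, then take the slide case and lay it flat in the middle of the blue reading tray, lengthwise along it, and only then stand each bottle back on the very place in the white tray where it stood. Set everything down without dropping it, tip no bottle over, and leave the Petri dish, the dropper bottle and the tube rack where they are.

Things in the scene. Friction and masses are not known exactly. Their poses are not given: they have to be found in the camera images.
- red_bottle: Stain bottle: white plastic with a RED cap and a red band on its paper label. Its origin is the centre of its underside, z is up. Round bottle, 50 mm in diameter up to 68 mm height, then a shoulder to a narrow neck, and a round cap 30 mm in diameter from 86 mm to the top at 115 mm; about 150 g. Take it by the cap, from above.
- blue_bottle: Stain bottle: white plastic with a BLUE cap and a blue band on its paper label. Its origin is the centre of its underside, z is up. Round bottle, 50 mm in diameter up to 68 mm height, then a shoulder to a narrow neck, and a round cap 30 mm in diameter from 86 mm to the top at 115 mm; about 150 g. Take it by the cap, from above.
- amber_bottle: Stain bottle: brown (amber) glass with a BLACK cap and a yellow band on its paper label. Its origin is the centre of its underside, z is up. Round bottle, 50 mm in diameter up to 68 mm height, then a shoulder to a narrow neck, and a round cap 30 mm in diameter from 86 mm to the top at 115 mm; about 150 g. Take it by the cap, from above.
- slide_case: Green plastic case for microscope slides with a white label on top, lying flat: 85 mm long (its x axis), 34 mm wide (y), 18 mm high; about 60 g. Origin: centre of its underside. It lies along the white tray's long side, just behind (beyond) the row of bottles, with only about 2 to 20 mm between it and them, too little for a finger until they are cleared. Grasp it across its width.
- stain_tray: White plastic tray, 182 mm (its x) by 262 mm (its y), rim 14 mm high and 3 mm thick. Origin: centre of its underside; its inner floor is 3 mm above the origin. The three bottles stand in a row along its y, about 80 mm apart, 43 mm to the -x side of its centre (the side nearer the robot), each on a flat grey round pad 58 mm wide; the slide case lies about 10 mm to the +x side of its centre. Which bottle is on which pad changes. It is fixed to the bench for an episode.
- steel_tray: Stainless steel instrument tray, empty, where the bottles are parked: 270 mm (its x) by 130 mm (its y), rim 14 mm high and 3 mm thick. Origin: centre of its underside; its inner floor is 3 mm above the origin. Fixed; it may be on either side of the white tray.
- reading_tray: Blue plastic reading tray, empty, for the slide case: 196 mm (its x, the long way) by 156 mm (its y), rim 10 mm high and 3 mm thick. Origin: centre of its underside; its inner floor is 3 mm above the origin. Fixed; it stands on the other side from the steel tray.
- petri_dish: Closed Petri dish, 92 mm in diameter and 16 mm high, reddish inside, on the bench near the robot. Origin: centre of its underside. Leave it alone.
- oil_dropper: Small glass dropper bottle with pale yellow oil and a white pointed cap, 30 mm in diameter, 74 mm high, on the bench near the robot. Origin: centre of its underside. Leave it alone.
- tube_rack: White test-tube rack with six glass tubes standing in it, on the bench beyond the trays: 68 mm (its x) by 200 mm (its y), 70 mm high, tubes up to 108 mm. Origin: centre of its underside. Leave it alone.
Mind the look-alikes: they are no part of the job. Of the things that look like the reading_tray, take the one that is farthest from the robot's base at the start.

How it is judged:
By the outcome, as a careful person would: the job done as asked, in the order asked, and still so for the second after the job is handed in, with the robot touching nothing.
It also fails if it takes over 141 s, if anything falls off the work surface, if the arm or the gripper's body presses on something with over 40 N, if the wrist force passes 120 N, or if a joint passes its speed limit or range.

## Working session

There is one attempt and no reset: what is moved stays moved. The work goes in short steps, Python scripts to look and compute and a tool call to move; the robot and the scene stay as the last step left them, time stands still between calls to the robot, and variables do not carry over. Pictures are saved under pics/ and viewed, at most 14 in all, crops included, and the job is handed in when it is done.

Besides the shell and the picture viewer there is one more tool, called after "Emit:" as a command line: name --argument value ..., lists and objects as JSON in quotes. servo_tool: Moves the arm, as the interface text tells. Its arguments: {"type":"object","properties":{"motion":{"type":"array"},"force":{"type":"number"}},"required":["motion"]}

```bash
mkdir -p pics; cat > h.py <<'E'
import numpy as np, cv2
from station import env, grab_frame
def cloud(f):
    v,u=np.mgrid[0:480,0:640]; K=f['K']; z=f['z_map']
    c=np.stack([(u-K[0,2])/K[0,0]*z,(v-K[1,2])/K[1,1]*z,z],-1)
    return (c-f['t'])@f['R']
def ray(f,u,v,h):
    d=f['R'].T@np.linalg.inv(f['K'])@np.array([u,v,1.]); o=-f['R'].T@f['t']
    return o+d*(h-o[2])/d[2]
def save(f,n): cv2.imwrite(f'pics/{n}.png',f['color'][...,::-1])
E
python3 - <<'E'
from h import *
import pickle
fs={n:grab_frame(n) for n in('top','scene')}
pickle.dump(fs,open('f0.pkl','wb'))
for n,f in fs.items(): save(f,n+'0'); print(n,-f['R'].T@f['t'],f['K'][0,0])
print(env.get_state(),env.pinch_z)
E
```

```text
top [0.2831632  0.00837999 1.07357325] 472.18333230791984
scene [0.90912136 0.50029524 0.8542114 ] 496.73658649826547
{'time_s': 0.1, 'joint_pos': array([ 1.11117272e+00,  1.16416714e-01,  1.44216621e+00,  2.55368818e-05,
        1.58399883e+00, -3.77980620e-02]), 'dq': array([-0.00063166,  0.00088008, -0.00134872, -0.00233181,  0.00100842,
       -0.00049039]), 'joint_torque': array([ 3.38502985e-03, -7.22894311e+01, -6.23862219e+01,  7.82019412e-02,
        2.28374294e-02, -7.38848189e-05]), 'tool_pos': array([0.27628612, 0.61567646, 0.2180134 ]), 'tcp_rot': array([-6.57643653e-01, -3.07171317e+00,  1.49587874e-03]), 'contact_force': array([ 0.89534552, -0.39086998,  0.31048753]), 'wrist_torque': array([ 0.0071916 , -0.02707519,  0.04970615]), 'grasp_force': 0.0, 'grip_width': 0.09309253062682925} 0.0188
```

View pics/top0.png

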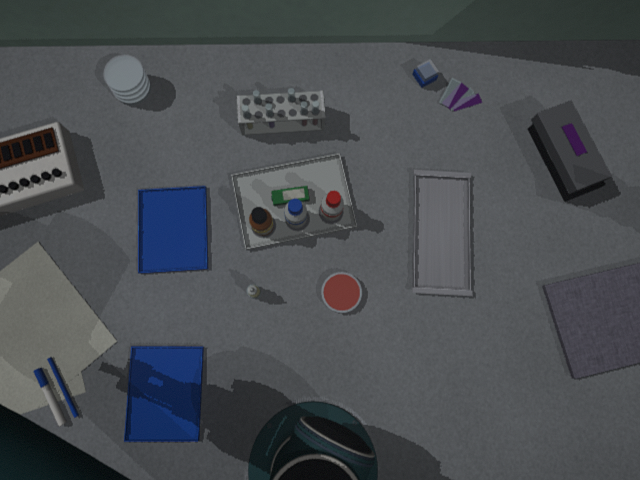

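View pics/scene0.png

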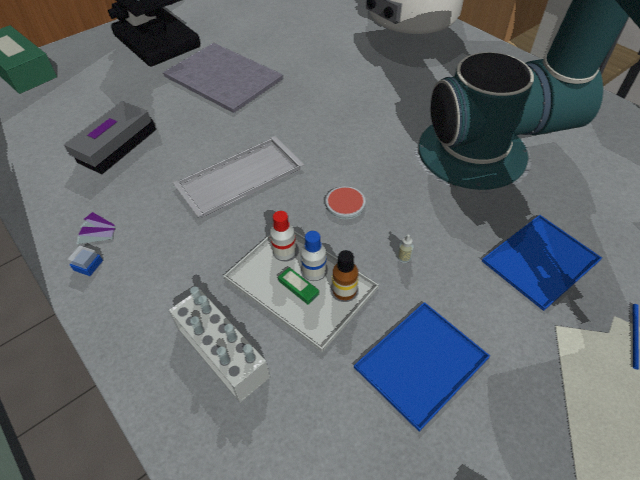

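The top view has the white tray at (293,200), with the amber (262,219), blue (295,212) and red (333,205) bottles and the green case at (290,195). The steel tray is at (443,233). There are two blue trays, at (173,230) and (165,393), and the upper one looks farther from the base.

```bash
cat > m.py <<'E'
from h import *
import pickle
def blob(mask,box):
    m=np.zeros(mask.shape,np.uint8); x0,y0,x1,y1=box; m[y0:y1,x0:x1]=mask[y0:y1,x0:x1]
    n,l,s,c=cv2.connectedComponentsWithStats(m); return l==1+np.argmax(s[1:,4])
def rect(pts):
    (c,(w,h),a)=cv2.minAreaRect((pts[:,:2]*1000).astype(np.float32)); return np.round(c,1),round(w,1),round(h,1),round(a,1)
def show(f,name,m,h=None):
    P=cloud(f)[m]; P=P[np.abs(P[:,2])<.3]
    print(name,m.sum(),'zq',np.round(np.percentile(P[:,2],[5,50,95]),4),'cloud rect',rect(P),end=' ')
    if h is not None:
        v,u=np.nonzero(m); Q=np.array([ray(f,a,b,h) for a,b in zip(u,v)]); print('ray rect',rect(Q),'mean',np.round(Q.mean(0)*1000,1)[:2],end='')
    print()
if __name__=='__main__':
    fs=pickle.load(open('f0.pkl','rb'))
    B={'top':dict(red=(315,180,350,225),blue=(280,190,312,228),amber=(245,200,276,238),case=(265,180,315,210),t1=(130,180,215,280),t2=(115,335,215,450)),
       'scene':dict(red=(265,205,300,235),blue=(297,225,330,258),amber=(330,245,362,275),case=(270,260,325,305),t1=(345,295,495,430),t2=(475,210,605,312))}
    for n,f in fs.items():
        h,s,v=[x.astype(int) for x in cv2.split(cv2.cvtColor(f['color'],cv2.COLOR_RGB2HSV))]
        M=dict(red=((h<8)|(h>172))&(s>150)&(v>60),blue=(abs(h-112)<12)&(s>140)&(v>40),amber=(v<40),case=(abs(h-65)<20)&(s>100)&(v>30))
        M['t1']=M['t2']=M['blue']
        H=dict(red=.12,blue=.12,amber=.12,case=.02,t1=.01,t2=.01)
        for k in H: show(f,n+' '+k,blob(M[k].astype(np.uint8),B[n][k]),H[k])
    f=fs['top'];P=cloud(f)
    # heights around caps, tray corners
    for k,(u,v) in dict(red=(333,198),blue=(295,206),amber=(261,214)).items(): print(k,np.round(P[v-2:v+3,u-2:u+3].reshape(-1,3).mean(0),4))
    for k,c in dict(white=[(231,174),(341,154),(356,229),(247,249)],steel=[(415,171),(472,172),(473,296),(414,293)]).items():
        print(k,[np.round(ray(f,*p,.014)[:2]*1000).tolist() for p in c], rect(np.array([ray(f,*p,.014) for p in c])))
    cv2.imwrite('pics/crop.png',cv2.resize(f['color'][145:260,220:365,::-1],(725,575),interpolation=cv2.INTER_CUBIC))
E
python3 m.py
```

```text
top red 162 zq [0.097  0.1177 0.121 ] cloud rect (array([559.1, -56. ]), 26.4, 28.2, 88.3) ray rect (array([555.9, -55.2]), 27.3, 32.8, 87.9) mean [556.8 -56. ]
top blue 179 zq [0.1002 0.1178 0.1212] cloud rect (array([554.7,  25. ]), 28.1, 51.1, 89.4) ray rect (array([540.3,  24.7]), 27.1, 32.3, 88.8) mean [540.8  24.6]
top amber 196 zq [0.0916 0.1172 0.1206] cloud rect (array([526.3, 101. ]), 29.7, 26.8, 85.5) ray rect (array([522.6,  98.6]), 29.0, 32.2, 89.6) mean [522.8  99. ]
top case 155 zq [0.0179 0.0209 0.0239] cloud rect (array([591.5,  61.5]), 34.0, 35.1, 14.7) ray rect (array([591.8,  60.3]), 32.7, 36.3, 6.2) mean [590.3  64.7]
top t1 5719 zq [-0.0002  0.0031  0.0086] cloud rect (array([525.4, 308.6]), 198.5, 157.2, 2.3) ray rect (array([524.2, 307.5]), 195.8, 155.6, 2.5) mean [522.4 308.2]
top t2 7007 zq [-0.0005  0.0028  0.0084] cloud rect (array([163.4, 314.6]), 157.3, 195.6, 88.2) ray rect (array([163.9, 313.6]), 156.6, 195.1, 88.3) mean [162.  314.1]
scene red 270 zq [0.0914 0.1143 0.1197] cloud rect (array([ 541.8, -103.5]), 137.3, 28.5, 66.4) ray rect (array([569.2,
[... 493 characters left out ...]
  40.3]), 38.3, 89.7, 7.3) mean [600.7  47.9]
scene t1 8897 zq [0.0004 0.003  0.0088] cloud rect (array([525.6, 307.7]), 197.1, 160.1, 2.4) ray rect (array([527. , 309.5]), 197.7, 156.4, 2.3) mean [531.4 312.9]
scene t2 5879 zq [0.0002 0.0029 0.0086] cloud rect (array([164.4, 313.7]), 161.1, 200.0, 88.7) ray rect (array([168.2, 315.6]), 156.8, 201.6, 88.2) mean [171.9 318.5]
red [ 0.5466 -0.0538  0.1563]
blue [0.5419 0.0236 0.118 ]
amber [0.5263 0.0947 0.1176]
white [[651.0, 174.0], [695.0, -86.0], [512.0, -114.0], [471.0, 136.0]] (array([581.8,  28. ]), 185.0, 263.7, 9.7)
steel [[649.0, -260.0], [644.0, -396.0], [352.0, -371.0], [362.0, -238.0]] (array([ 503.3, -316.8]), 135.6, 293.2, 85.6)
```

View pics/crop.png

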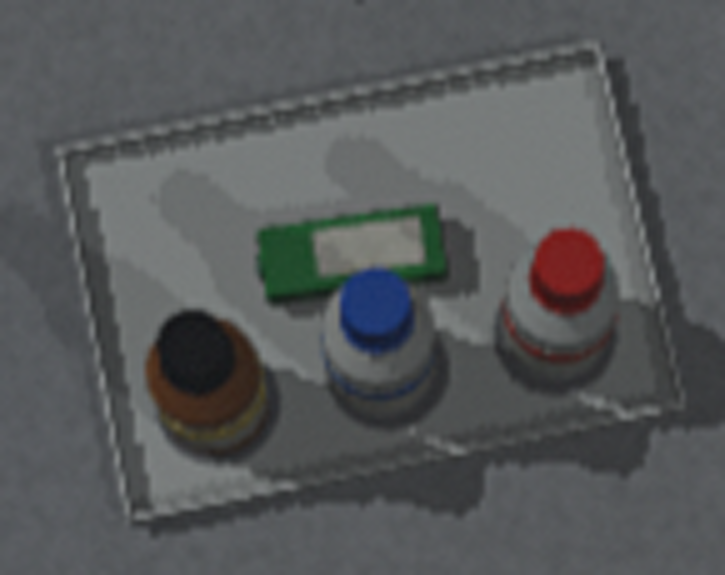

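The crop shows the case from (260,205) to (445,300), just behind the blue bottle, with the pads hidden under the bottles. I'll refine the positions with depth.

```bash
cat > cl.py <<'E'
from m import *
def sel(P,c,r,z0,z1):
    Q=P.reshape(-1,3); return Q[(np.hypot(Q[:,0]-c[0],Q[:,1]-c[1])<r)&(Q[:,2]>z0)&(Q[:,2]<z1)]
def caps(f,C):
    P=cloud(f)
    for k,c in C.items():
        q=sel(P,c,.03,.112,.125)
        (x,y),r=cv2.minEnclosingCircle((q[:,:2]*1000).astype(np.float32)); print(k,len(q),np.round(np.median(q,0)*1000,1),'mean',np.round(q.mean(0)*1000,1),'circ',round(x,1),round(y,1),round(r,1))
E
python3 - <<'E'
from cl import *
fs=pickle.load(open('f0.pkl','rb'))
for n,f in fs.items():
    print(n); caps(f,dict(red=(.557,-.056),blue=(.541,.025),amber=(.523,.099)))
    q=sel(cloud(f),(.6,.04),.055,.0165,.025)
    a=cv2.cvtColor(f['color'],cv2.COLOR_RGB2HSV).astype(int)
    print('case',len(q),rect(q),np.round(q.mean(0)*1000,1))
    # case rect by rays: green+label region
    h,s,v=a[...,0],a[...,1],a[...,2]
    P=cloud(f)
    for nm,c,r,zr in (('white',(.582,.028),.175,(.010,.0165)),('steel',(.503,-.317),.17,(.009,.02)),('read',(.525,.308),.14,(.007,.015))):
        q=sel(P,c,r,*zr); print(nm,len(q),rect(q))
E
```

```text
top
red 156 [559.1 -57.  117.8] mean [558.8 -57.3 118. ] circ 559.4 -57.3 15.3
blue 158 [543.6  23.8 118.1] mean [543.2  24.2 118.1] circ 543.5 24.1 15.0
amber 162 [526.9 100.9 118. ] mean [527.2 100.8 117.9] circ 527.6 101.3 15.1
case 481 (array([594.8,  37.1]), 35.3, 86.5, 7.7) [594.9  37.2  21.1]
white 571 (array([584.5,  29. ]), 183.5, 262.1, 10.7)
steel 1127 (array([ 502.9, -313.3]), 136.7, 291.3, 85.3)
read 512 (array([524.1, 308. ]), 196.7, 156.3, 2.4)
scene
red 150 [562.1 -54.3 117.8] mean [561.9 -54.6 117.5] circ 561.9 -55.6 15.9
blue 166 [546.   27.3 117.5] mean [546.   27.1 117.2] circ 544.9 26.8 15.7
amber 183 [530.1 103.8 117.6] mean [530.  103.7 117.4] circ 528.8 102.0 15.7
case 657 (array([581.3,  36.3]), 65.2, 87.3, 7.9) [595.   39.8  20.9]
white 792 (array([585.5,  30.2]), 184.4, 264.8, 10.9)
steel 936 (array([ 503.5, -310.4]), 139.2, 293.1, 85.8)
read 716 (array([525.1, 309.4]), 198.1, 156.5, 2.3)
```

Emit:
servo_tool --motion '[{"dx":1.9,"dy":-4.48,"dz":-0.2,"az":-0.0642,"grip":-1},{"dx":1.9,"dy":-4.48,"dz":-0.3,"az":-0.0642,"grip":-1},{"dx":1.9,"dy":-4.48,"dz":-0.3,"az":-0.0642,"grip":-1},{"dx":1.9,"dy":-4.48,"dz":-0.3,"az":-0.0642,"grip":-1},{"dx":1.9,"dy":-4.48,"dz":-0.3,"az":-0.0642,"grip":-1},{"dx":1.9,"dy":-4.48,"dz":-0.3,"az":-0.0642,"grip":-1},{"dx":1.9,"dy":-4.48,"dz":-0.3,"az":-0.0642,"grip":-1},{"dx":1.9,"dy":-4.48,"dz":-0.3,"az":-0.0642,"grip":-1},{"dx":1.9,"dy":-4.48,"dz":-0.3,"az":-0.0642,"grip":-1},{"dx":1.9,"dy":-4.48,"dz":-0.3,"az":-0.0642,"grip":-1},{"dx":1.9,"dy":-4.48,"dz":-0.3,"az":-0.0642,"grip":-1},{"dx":1.9,"dy":-4.48,"dz":-0.3,"az":-0.0642,"grip":-1},{"dx":1.9,"dy":-4.48,"dz":-0.3,"az":-0.0642,"grip":-1},{"dx":1.9,"dy":-4.48,"dz":-0.3,"az":-0.0642,"grip":-1},{"dx":1.82,"dy":-4.48,"dz":-0.3,"az":-0.0642,"grip":-1},{"dx":0,"grip":-1},{"dx":0,"grip":-1}]' --force 20

```text
schema error: expected keys ax, ay, az, dx, dy, dz, grip
```

Emit:
servo_tool --motion '[{"dx":1.9,"dy":-4.48,"dz":-0.3,"ax":0,"ay":0,"az":-0.0642,"grip":-1},{"dx":1.9,"dy":-4.48,"dz":-0.3,"ax":0,"ay":0,"az":-0.0642,"grip":-1},{"dx":1.9,"dy":-4.48,"dz":-0.3,"ax":0,"ay":0,"az":-0.0642,"grip":-1},{"dx":1.9,"dy":-4.48,"dz":-0.3,"ax":0,"ay":0,"az":-0.0642,"grip":-1},{"dx":1.9,"dy":-4.48,"dz":-0.3,"ax":0,"ay":0,"az":-0.0642,"grip":-1},{"dx":1.9,"dy":-4.48,"dz":-0.3,"ax":0,"ay":0,"az":-0.0642,"grip":-1},{"dx":1.9,"dy":-4.48,"dz":-0.3,"ax":0,"ay":0,"az":-0.0642,"grip":-1},{"dx":1.9,"dy":-4.48,"dz":-0.3,"ax":0,"ay":0,"az":-0.0642,"grip":-1},{"dx":1.9,"dy":-4.48,"dz":-0.3,"ax":0,"ay":0,"az":-0.0642,"grip":-1},{"dx":1.9,"dy":-4.48,"dz":-0.3,"ax":0,"ay":0,"az":-0.0642,"grip":-1},{"dx":1.9,"dy":-4.48,"dz":-0.3,"ax":0,"ay":0,"az":-0.0642,"grip":-1},{"dx":1.9,"dy":-4.48,"dz":-0.3,"ax":0,"ay":0,"az":-0.0642,"grip":-1},{"dx":1.9,"dy":-4.48,"dz":-0.3,"ax":0,"ay":0,"az":-0.0642,"grip":-1},{"dx":1.9,"dy":-4.48,"dz":-0.3,"ax":0,"ay":0,"az":-0.0642,"grip":-1},{"dx":1.82,"dy":-4.48,"dz":-0.3,"ax":0,"ay":0,"az":-0.0642,"grip":-1},{"dx":0,"dy":0,"dz":0,"ax":0,"ay":0,"az":0,"grip":-1},{"dx":0,"dy":0,"dz":0,"ax":0,"ay":0,"az":0,"grip":-1}]' --force 20

```text
time_s: 2.22
tool_pos: [0.5603, -0.0559, 0.1734]
tcp_rot: [-2.005, -2.418, 0.0]
contact_force: [0.0, -0.2, -0.7]
grip_width: 0.0929
grasp_force: 0.0
```

Emit:
servo_tool --motion '[{"dx":0,"dy":0,"dz":-2.5,"ax":0,"ay":0,"az":0,"grip":-1},{"dx":0,"dy":0,"dz":-2.5,"ax":0,"ay":0,"az":0,"grip":-1},{"dx":0,"dy":0,"dz":-2.5,"ax":0,"ay":0,"az":0,"grip":-1},{"dx":0,"dy":0,"dz":-1.3,"ax":0,"ay":0,"az":0,"grip":-1},{"dx":0,"dy":0,"dz":0,"ax":0,"ay":0,"az":0,"grip":0},{"dx":0,"dy":0,"dz":0,"ax":0,"ay":0,"az":0,"grip":0.2},{"dx":0,"dy":0,"dz":0,"ax":0,"ay":0,"az":0,"grip":0.2},{"dx":0,"dy":0,"dz":0,"ax":0,"ay":0,"az":0,"grip":1},{"dx":0,"dy":0,"dz":0,"ax":0,"ay":0,"az":0,"grip":1},{"dx":0,"dy":0,"dz":0,"ax":0,"ay":0,"az":0,"grip":1},{"dx":0,"dy":0,"dz":0,"ax":0,"ay":0,"az":0,"grip":1}]' --force 20

```text
time_s: 3.6
tool_pos: [0.5605, -0.0562, 0.0856]
tcp_rot: [-2.006, -2.418, 0.0]
contact_force: [0.3, -0.5, 0.2]
grip_width: 0.0297
grasp_force: 20.0
```

Emit:
servo_tool --motion '[{"dx":0,"dy":0,"dz":2,"ax":0,"ay":0,"az":0,"grip":1},{"dx":0,"dy":0,"dz":3,"ax":0,"ay":0,"az":0,"grip":1},{"dx":0,"dy":0,"dz":1.5,"ax":0,"ay":0,"az":0,"grip":1},{"dx":0.15,"dy":-1.8,"dz":0,"ax":0,"ay":0,"az":0,"grip":1},{"dx":0.4,"dy":-4,"dz":0,"ax":0,"ay":0,"az":0,"grip":1},{"dx":0.4,"dy":-4.8,"dz":0,"ax":0,"ay":0,"az":0,"grip":1},{"dx":0.4,"dy":-4.8,"dz":0,"ax":0,"ay":0,"az":0,"grip":1},{"dx":0.4,"dy":-4.8,"dz":0,"ax":0,"ay":0,"az":0,"grip":1},{"dx":0.4,"dy":-4,"dz":0,"ax":0,"ay":0,"az":0,"grip":1},{"dx":0.1,"dy":-2,"dz":0,"ax":0,"ay":0,"az":0,"grip":1},{"dx":0,"dy":0,"dz":-2.5,"ax":0,"ay":0,"az":0,"grip":1},{"dx":0,"dy":0,"dz":-2.2,"ax":0,"ay":0,"az":0,"grip":1},{"dx":0,"dy":0,"dz":-1,"ax":0,"ay":0,"az":0,"grip":1},{"dx":0,"dy":0,"dz":-0.4,"ax":0,"ay":0,"az":0,"grip":1},{"dx":0,"dy":0,"dz":-0.2,"ax":0,"ay":0,"az":0,"grip":1},{"dx":0,"dy":0,"dz":0,"ax":0,"ay":0,"az":0,"grip":1}]' --force 20

```text
time_s: 5.6
tool_pos: [0.5833, -0.3181, 0.0882]
tcp_rot: [2.005, 2.418, 0.0]
contact_force: [-0.2, 0.3, -1.1]
grip_width: 0.0298
grasp_force: 20.0
```

Emit:
servo_tool --motion '[{"dx":0,"dy":0,"dz":-0.1,"ax":0,"ay":0,"az":0,"grip":1},{"dx":0,"dy":0,"dz":-0.1,"ax":0,"ay":0,"az":0,"grip":1},{"dx":0,"dy":0,"dz":0,"ax":0,"ay":0,"az":0,"grip":1}]'

```text
time_s: 5.98
tool_pos: [0.5831, -0.3182, 0.0857]
tcp_rot: [2.006, 2.418, 0.0]
contact_force: [-0.0, 0.4, -2.0]
grip_width: 0.0299
grasp_force: 20.0
```

Emit:
servo_tool --motion '[{"dx":0,"dy":0,"dz":-0.1,"ax":0,"ay":0,"az":0,"grip":1},{"dx":0,"dy":0,"dz":0,"ax":0,"ay":0,"az":0,"grip":1}]'

```text
time_s: 6.22
tool_pos: [0.5833, -0.3184, 0.0857]
tcp_rot: [2.005, 2.417, -0.0]
contact_force: [-2.8, 0.6, 6.2]
grip_width: 0.0298
grasp_force: 20.0
```

Emit:
servo_tool --motion '[{"dx":0,"dy":0,"dz":0,"ax":0,"ay":0,"az":0,"grip":0.1},{"dx":0,"dy":0,"dz":0,"ax":0,"ay":0,"az":0,"grip":-0.2},{"dx":0,"dy":0,"dz":0,"ax":0,"ay":0,"az":0,"grip":-0.2},{"dx":0,"dy":0,"dz":2.5,"ax":0,"ay":0,"az":0,"grip":-0.2},{"dx":0,"dy":0,"dz":3,"ax":0,"ay":0,"az":0,"grip":-0.2},{"dx":0,"dy":0,"dz":1.5,"ax":0,"ay":0,"az":0,"grip":-0.2},{"dx":-0.7,"dy":5.5,"dz":0,"ax":0,"ay":0,"az":0,"grip":-0.5},{"dx":-0.7,"dy":5.5,"dz":0,"ax":0,"ay":0,"az":0,"grip":-1},{"dx":-0.7,"dy":5.5,"dz":0,"ax":0,"ay":0,"az":0,"grip":-1},{"dx":-0.7,"dy":5.5,"dz":0,"ax":0,"ay":0,"az":0,"grip":-1}]'

```text
time_s: 7.48
tool_pos: [0.5544, -0.0965, 0.1542]
tcp_rot: [-2.006, -2.418, 0.0]
contact_force: [0.0, 0.9, 0.2]
grip_width: 0.0903
grasp_force: 0.0
```

```bash
python3 - <<'E'
from cl import *
fs={n:grab_frame(n) for n in('top','scene')}
for n,f in fs.items(): save(f,n+'1'); print(n); caps(f,dict(red=(.583,-.318)))
E
```

```text
top
red 154 [ 580.6 -318.5  118.3] mean [ 581.1 -318.5  118.1] circ 581.7 -319.1 14.8
scene
red 116 [ 584.1 -315.4  117.7] mean [ 584.  -315.3  117.4] circ 582.9 -316.9 15.5
```

View pics/top1.png

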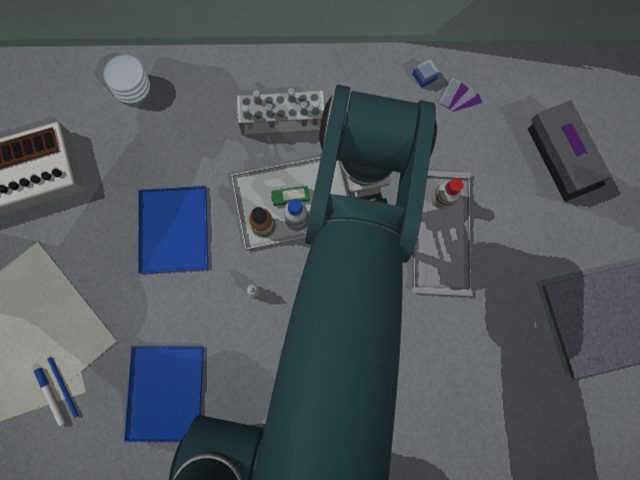

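Red now stands in the steel tray at about (452,190), and blue (295,212) and amber (262,219) haven't moved. Next is blue.

Emit:
servo_tool --motion '[{"dx":-0.34,"dy":4.1,"dz":0,"ax":0,"ay":0,"az":0,"grip":-1},{"dx":-0.3,"dy":4.1,"dz":0,"ax":0,"ay":0,"az":0,"grip":-1},{"dx":-0.3,"dy":3.93,"dz":0,"ax":0,"ay":0,"az":0,"grip":-1},{"dx":0,"dy":0,"dz":0,"ax":0,"ay":0,"az":0,"grip":-1},{"dx":0,"dy":0,"dz":-2.5,"ax":0,"ay":0,"az":0,"grip":-1},{"dx":0,"dy":0,"dz":-2.5,"ax":0,"ay":0,"az":0,"grip":-0.5},{"dx":0,"dy":0,"dz":-1.8,"ax":0,"ay":0,"az":0,"grip":-0.2},{"dx":0,"dy":0,"dz":0,"ax":0,"ay":0,"az":0,"grip":0.2},{"dx":0,"dy":0,"dz":0,"ax":0,"ay":0,"az":0,"grip":0.3},{"dx":0,"dy":0,"dz":0,"ax":0,"ay":0,"az":0,"grip":1},{"dx":0,"dy":0,"dz":0,"ax":0,"ay":0,"az":0,"grip":1},{"dx":0,"dy":0,"dz":0,"ax":0,"ay":0,"az":0,"grip":1}]' --force 20

```text
time_s: 9.07
tool_pos: [0.5458, 0.0232, 0.0869]
tcp_rot: [2.005, 2.418, 0.0]
contact_force: [0.8, -0.3, 3.0]
grip_width: 0.0297
grasp_force: 20.0
```

Emit:
servo_tool --motion '[{"dx":0,"dy":0,"dz":2,"ax":0,"ay":0,"az":0,"grip":1},{"dx":0,"dy":0,"dz":3,"ax":0,"ay":0,"az":0,"grip":1},{"dx":0,"dy":0,"dz":1.5,"ax":0,"ay":0,"az":0,"grip":1},{"dx":-0.28,"dy":-2,"dz":0,"ax":0,"ay":0,"az":0,"grip":1},{"dx":-0.5,"dy":-4,"dz":0,"ax":0,"ay":0,"az":0,"grip":1},{"dx":-0.6,"dy":-5,"dz":0,"ax":0,"ay":0,"az":0,"grip":1},{"dx":-0.7,"dy":-5.5,"dz":0,"ax":0,"ay":0,"az":0,"grip":1},{"dx":-0.7,"dy":-5.5,"dz":0,"ax":0,"ay":0,"az":0,"grip":1},{"dx":-0.7,"dy":-5.5,"dz":0,"ax":0,"ay":0,"az":0,"grip":1},{"dx":-0.5,"dy":-4,"dz":0,"ax":0,"ay":0,"az":0,"grip":1},{"dx":-0.3,"dy":-2,"dz":0,"ax":0,"ay":0,"az":0,"grip":1},{"dx":0,"dy":0,"dz":-2.5,"ax":0,"ay":0,"az":0,"grip":1},{"dx":0,"dy":0,"dz":-2.3,"ax":0,"ay":0,"az":0,"grip":1},{"dx":0,"dy":0,"dz":-1.1,"ax":0,"ay":0,"az":0,"grip":1},{"dx":0,"dy":0,"dz":-0.4,"ax":0,"ay":0,"az":0,"grip":1},{"dx":0,"dy":0,"dz":-0.2,"ax":0,"ay":0,"az":0,"grip":1},{"dx":0,"dy":0,"dz":-0.1,"ax":0,"ay":0,"az":0,"grip":1},{"dx":0,"dy":0,"dz":0,"ax":0,"ay":0,"az":0,"grip":1}]'

```text
time_s: 11.32
tool_pos: [0.5032, -0.3121, 0.0869]
tcp_rot: [2.004, 2.417, 0.0]
contact_force: [-1.1, 1.3, 4.6]
grip_width: 0.0296
grasp_force: 20.0
```

Emit:
servo_tool --motion '[{"dx":0,"dy":0,"dz":0,"ax":0,"ay":0,"az":0,"grip":0.1},{"dx":0,"dy":0,"dz":0,"ax":0,"ay":0,"az":0,"grip":-0.2},{"dx":0,"dy":0,"dz":0,"ax":0,"ay":0,"az":0,"grip":-0.2},{"dx":0,"dy":0,"dz":2.5,"ax":0,"ay":0,"az":0,"grip":-0.2},{"dx":0,"dy":0,"dz":2.5,"ax":0,"ay":0,"az":0,"grip":-0.2},{"dx":0,"dy":0,"dz":1.5,"ax":0,"ay":0,"az":0,"grip":-0.2},{"dx":0.36,"dy":5.5,"dz":0,"ax":0,"ay":0,"az":0,"grip":-0.5},{"dx":0.4,"dy":5.5,"dz":0,"ax":0,"ay":0,"az":0,"grip":-1},{"dx":0.3,"dy":5.5,"dz":0,"ax":0,"ay":0,"az":0,"grip":-1},{"dx":0.3,"dy":5.5,"dz":0,"ax":0,"ay":0,"az":0,"grip":-1},{"dx":0.3,"dy":5.5,"dz":0,"ax":0,"ay":0,"az":0,"grip":-1},{"dx":0.3,"dy":5.5,"dz":0,"ax":0,"ay":0,"az":0,"grip":-1},{"dx":0.3,"dy":5.5,"dz":0,"ax":0,"ay":0,"az":0,"grip":-1},{"dx":0.3,"dy":2.86,"dz":0,"ax":0,"ay":0,"az":0,"grip":-1},{"dx":0,"dy":0,"dz":0,"ax":0,"ay":0,"az":0,"grip":-1}]'

```text
time_s: 13.2
tool_pos: [0.5283, 0.1033, 0.1502]
tcp_rot: [-2.002, -2.42, 0.001]
contact_force: [0.1, -0.8, 0.2]
grip_width: 0.0929
grasp_force: 0.0
```

Emit:
servo_tool --motion '[{"dx":0,"dy":0,"dz":-2.5,"ax":0,"ay":0,"az":0,"grip":-1},{"dx":0,"dy":0,"dz":-2.5,"ax":0,"ay":0,"az":0,"grip":-0.5},{"dx":0,"dy":0,"dz":-1.5,"ax":0,"ay":0,"az":0,"grip":-0.2},{"dx":0,"dy":0,"dz":0,"ax":0,"ay":0,"az":0,"grip":0.2},{"dx":0,"dy":0,"dz":0,"ax":0,"ay":0,"az":0,"grip":0.3},{"dx":0,"dy":0,"dz":0,"ax":0,"ay":0,"az":0,"grip":1},{"dx":0,"dy":0,"dz":0,"ax":0,"ay":0,"az":0,"grip":1},{"dx":0,"dy":0,"dz":0,"ax":0,"ay":0,"az":0,"grip":1}]'

```text
time_s: 14.2
tool_pos: [0.5285, 0.1018, 0.0859]
tcp_rot: [2.005, 2.418, 0.0]
contact_force: [-0.2, 0.3, 2.1]
grip_width: 0.0296
grasp_force: 20.0
```

Emit:
servo_tool --motion '[{"dx":0,"dy":0,"dz":2,"ax":0,"ay":0,"az":0,"grip":1},{"dx":0,"dy":0,"dz":3,"ax":0,"ay":0,"az":0,"grip":1},{"dx":0,"dy":0,"dz":1.5,"ax":0,"ay":0,"az":0,"grip":1},{"dx":-0.5,"dy":-2,"dz":0,"ax":0,"ay":0,"az":0,"grip":1},{"dx":-1,"dy":-4,"dz":0,"ax":0,"ay":0,"az":0,"grip":1},{"dx":-1.3,"dy":-5,"dz":0,"ax":0,"ay":0,"az":0,"grip":1},{"dx":-1.3,"dy":-5,"dz":0,"ax":0,"ay":0,"az":0,"grip":1},{"dx":-1.3,"dy":-5,"dz":0,"ax":0,"ay":0,"az":0,"grip":1},{"dx":-1.3,"dy":-5,"dz":0,"ax":0,"ay":0,"az":0,"grip":1},{"dx":-1.3,"dy":-5,"dz":0,"ax":0,"ay":0,"az":0,"grip":1},{"dx":-1.2,"dy":-4.7,"dz":0,"ax":0,"ay":0,"az":0,"grip":1},{"dx":-0.85,"dy":-3.02,"dz":0,"ax":0,"ay":0,"az":0,"grip":1},{"dx":-0.5,"dy":-2,"dz":0,"ax":0,"ay":0,"az":0,"grip":1},{"dx":0,"dy":0,"dz":-2.5,"ax":0,"ay":0,"az":0,"grip":1},{"dx":0,"dy":0,"dz":-2.3,"ax":0,"ay":0,"az":0,"grip":1},{"dx":0,"dy":0,"dz":-1.1,"ax":0,"ay":0,"az":0,"grip":1},{"dx":0,"dy":0,"dz":-0.4,"ax":0,"ay":0,"az":0,"grip":1},{"dx":0,"dy":0,"dz":-0.2,"ax":0,"ay":0,"az":0,"grip":1},{"dx":0,"dy":0,"dz":0,"ax":0,"ay":0,"az":0,"grip":1}]'

```text
time_s: 16.58
tool_pos: [0.4232, -0.3055, 0.0862]
tcp_rot: [2.005, 2.418, 0.0]
contact_force: [-0.5, -0.2, -1.9]
grip_width: 0.0293
grasp_force: 20.0
```

Emit:
servo_tool --motion '[{"dx":0,"dy":0,"dz":-0.1,"ax":0,"ay":0,"az":0,"grip":1},{"dx":0,"dy":0,"dz":0,"ax":0,"ay":0,"az":0,"grip":1}]'

```text
time_s: 16.82
tool_pos: [0.4233, -0.3058, 0.0859]
tcp_rot: [2.004, 2.417, -0.0]
contact_force: [-1.1, 1.0, 5.9]
grip_width: 0.0294
grasp_force: 20.0
```

Emit:
servo_tool --motion '[{"dx":0,"dy":0,"dz":0,"ax":0,"ay":0,"az":0,"grip":0.1},{"dx":0,"dy":0,"dz":0,"ax":0,"ay":0,"az":0,"grip":-0.2},{"dx":0,"dy":0,"dz":0,"ax":0,"ay":0,"az":0,"grip":-0.2},{"dx":0,"dy":0,"dz":2.5,"ax":0,"ay":0,"az":0,"grip":-0.2},{"dx":0,"dy":0,"dz":2.5,"ax":0,"ay":0,"az":0,"grip":-0.2},{"dx":0,"dy":0,"dz":2,"ax":0,"ay":0,"az":0,"grip":-0.2}]'

```text
time_s: 17.58
tool_pos: [0.423, -0.3055, 0.1557]
tcp_rot: [2.005, 2.418, 0.0]
contact_force: [0.3, 0.3, -0.4]
grip_width: 0.0559
grasp_force: 0.0
```

```bash
python3 - <<'E'
from cl import *
fs={n:grab_frame(n) for n in('top','scene')}
for n,f in fs.items():
    save(f,n+'2'); P=cloud(f)
    q=sel(P,(.595,.037),.06,.0165,.026); print(n,'case',len(q),rect(q),np.round(q.mean(0)*1000,1))
    # pads: print grey-ness around spots
    for k,c in dict(red=(.5605,-.0562),blue=(.5458,.0232),amber=(.5285,.1018)).items():
        X=np.array([*c,.004]); p=f['K']@(f['R']@X+f['t']); print(k,np.round(p[:2]/p[2],1))
    g=cv2.cvtColor(f['color'],cv2.COLOR_RGB2BGR)
    if n=='top': cv2.imwrite('pics/crop2.png',cv2.resize(g[145:260,220:365],(725,575),interpolation=cv2.INTER_CUBIC))
E
```

```text
top case 526 (array([594.8,  36.9]), 35.3, 86.5, 6.4) [594.2  36.1  21.3]
red [330.  210.3]
blue [296.2 217.2]
amber [262.4 225.1]
scene case 628 (array([596.4,  38.9]), 36.0, 88.0, 6.5) [596.9  40.1  20.7]
red [284.5 250.6]
blue [313.1 269.9]
amber [344.4 289.4]
```

View pics/scene2.png

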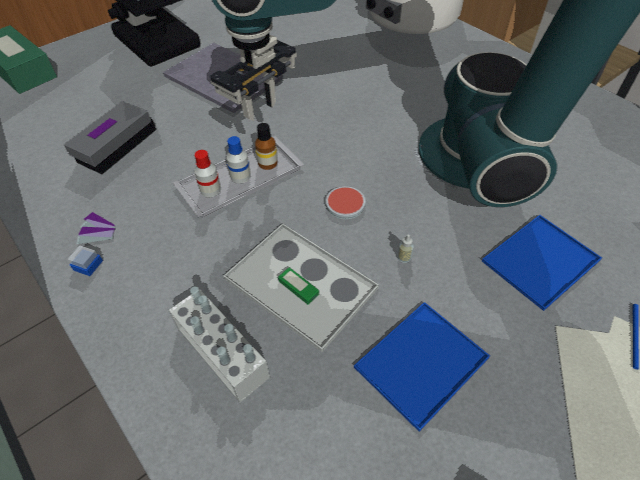

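View pics/crop2.png

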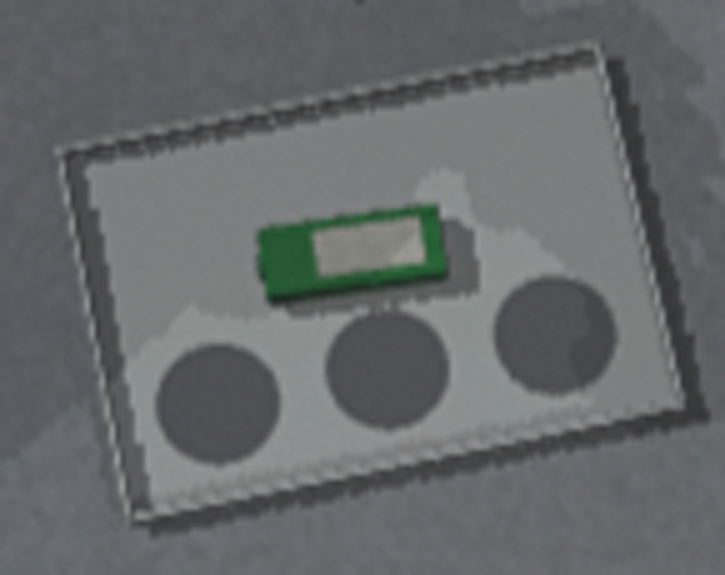

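All three bottles stand in the steel tray at (206,170), (238,158) and (266,145), and the pads are free. The case lies at crop (352,253), so I'll take it now.

Emit:
servo_tool --motion '[{"dx":1.16,"dy":2.3,"dz":0,"ax":0,"ay":0,"az":0,"grip":-0.5},{"dx":2.3,"dy":4.6,"dz":0,"ax":0,"ay":0,"az":-0.02,"grip":-1},{"dx":2.3,"dy":4.6,"dz":0,"ax":0,"ay":0,"az":-0.02,"grip":-1},{"dx":2.5,"dy":4.8,"dz":0,"ax":0,"ay":0,"az":-0.02,"grip":-1},{"dx":2.5,"dy":4.8,"dz":0,"ax":0,"ay":0,"az":-0.014,"grip":-1},{"dx":2.5,"dy":4.8,"dz":0,"ax":0,"ay":0,"az":0,"grip":-1},{"dx":2.5,"dy":4.8,"dz":0,"ax":0,"ay":0,"az":0,"grip":-1},{"dx":1.59,"dy":3.6,"dz":0,"ax":0,"ay":0,"az":0,"grip":-1},{"dx":0,"dy":0,"dz":-4,"ax":0,"ay":0,"az":0,"grip":-1},{"dx":0,"dy":0,"dz":-4,"ax":0,"ay":0,"az":0,"grip":-0.5},{"dx":0,"dy":0,"dz":-3,"ax":0,"ay":0,"az":0,"grip":-0.3},{"dx":0,"dy":0,"dz":-1,"ax":0,"ay":0,"az":0,"grip":-0.3},{"dx":0,"dy":0,"dz":0,"ax":0,"ay":0,"az":0,"grip":-0.3},{"dx":0,"dy":0,"dz":0,"ax":0,"ay":0,"az":0,"grip":-0.3}]'

```text
time_s: 19.42
tool_pos: [0.5971, 0.0375, 0.036]
tcp_rot: [2.093, 2.341, 0.002]
contact_force: [-0.1, -0.0, 0.9]
grip_width: 0.0606
grasp_force: 0.0
```

Emit:
servo_tool --motion '[{"dx":0,"dy":0,"dz":-1.5,"ax":0,"ay":0,"az":0,"grip":-0.3},{"dx":0,"dy":0,"dz":-1,"ax":0,"ay":0,"az":0,"grip":-0.3},{"dx":0,"dy":0,"dz":-0.45,"ax":0,"ay":0,"az":0,"grip":-0.3},{"dx":0,"dy":0,"dz":0,"ax":0,"ay":0,"az":0,"grip":0},{"dx":0,"dy":0,"dz":0,"ax":0,"ay":0,"az":0,"grip":0.2},{"dx":0,"dy":0,"dz":0,"ax":0,"ay":0,"az":0,"grip":1},{"dx":0,"dy":0,"dz":0,"ax":0,"ay":0,"az":0,"grip":1},{"dx":0,"dy":0,"dz":0,"ax":0,"ay":0,"az":0,"grip":1}]' --force 20

```text
time_s: 20.42
tool_pos: [0.5966, 0.0375, 0.0055]
tcp_rot: [2.093, 2.342, 0.001]
contact_force: [-0.5, -0.1, 3.8]
grip_width: 0.0338
grasp_force: 20.0
```

Emit:
servo_tool --motion '[{"dx":0,"dy":0,"dz":1.5,"ax":0,"ay":0,"az":0,"grip":1},{"dx":0,"dy":0,"dz":3,"ax":0,"ay":0,"az":0,"grip":1},{"dx":0,"dy":0,"dz":3,"ax":0,"ay":0,"az":0,"grip":1},{"dx":-0.33,"dy":1.5,"dz":0,"ax":0,"ay":0,"az":0.101,"grip":1},{"dx":-0.7,"dy":2.6,"dz":0,"ax":0,"ay":0,"az":0.14,"grip":1},{"dx":-0.7,"dy":2.6,"dz":0,"ax":0,"ay":0,"az":0.14,"grip":1},{"dx":-0.7,"dy":2.6,"dz":0,"ax":0,"ay":0,"az":0.14,"grip":1},{"dx":-0.7,"dy":2.6,"dz":0,"ax":0,"ay":0,"az":0.14,"grip":1},{"dx":-0.7,"dy":2.6,"dz":0,"ax":0,"ay":0,"az":0.14,"grip":1},{"dx":-0.7,"dy":2.6,"dz":0,"ax":0,"ay":0,"az":0.14,"grip":1},{"dx":-0.7,"dy":2.6,"dz":0,"ax":0,"ay":0,"az":0.14,"grip":1},{"dx":-0.7,"dy":2.6,"dz":0,"ax":0,"ay":0,"az":0.14,"grip":1},{"dx":-0.7,"dy":2.6,"dz":0,"ax":0,"ay":0,"az":0.14,"grip":1},{"dx":-0.5,"dy":2.2,"dz":0,"ax":0,"ay":0,"az":0.14,"grip":1},{"dx":0,"dy":0,"dz":0,"ax":0,"ay":0,"az":0,"grip":1},{"dx":0,"dy":0,"dz":-3,"ax":0,"ay":0,"az":0,"grip":1},{"dx":0,"dy":0,"dz":-2.5,"ax":0,"ay":0,"az":0,"grip":1},{"dx":0,"dy":0,"dz":-1.3,"ax":0,"ay":0,"az":0,"grip":1},{"dx":0,"dy":0,"dz":0,"ax":0,"ay":0,"az":0,"grip":1}]'

```text
time_s: 22.8
tool_pos: [0.5251, 0.308, 0.0119]
tcp_rot: [0.064, -3.14, 0.001]
contact_force: [0.1, 0.2, -0.8]
grip_width: 0.0338
grasp_force: 20.0
```

Emit:
servo_tool --motion '[{"dx":0,"dy":0.07,"dz":-0.3,"ax":0,"ay":0,"az":0,"grip":1},{"dx":0,"dy":0,"dz":-0.2,"ax":0,"ay":0,"az":0,"grip":1},{"dx":0,"dy":0,"dz":-0.1,"ax":0,"ay":0,"az":0,"grip":1},{"dx":0,"dy":0,"dz":0,"ax":0,"ay":0,"az":0,"grip":1}]'

```text
time_s: 23.3
tool_pos: [0.5252, 0.3093, 0.0063]
tcp_rot: [-0.066, 3.141, 0.0]
contact_force: [-0.5, 0.1, -0.9]
grip_width: 0.0338
grasp_force: 20.0
```

Emit:
servo_tool --motion '[{"dx":0,"dy":0,"dz":-0.1,"ax":0,"ay":0,"az":0,"grip":1},{"dx":0,"dy":0,"dz":0,"ax":0,"ay":0,"az":0,"grip":1}]'

```text
time_s: 23.55
tool_pos: [0.5253, 0.3093, 0.0055]
tcp_rot: [-0.066, 3.141, 0.0]
contact_force: [-1.0, -1.4, 4.5]
grip_width: 0.0338
grasp_force: 20.0
```

Emit:
servo_tool --motion '[{"dx":0,"dy":0,"dz":0,"ax":0,"ay":0,"az":0,"grip":0.1},{"dx":0,"dy":0,"dz":0,"ax":0,"ay":0,"az":0,"grip":-0.2},{"dx":0,"dy":0,"dz":0,"ax":0,"ay":0,"az":0,"grip":-0.3},{"dx":0,"dy":0,"dz":3,"ax":0,"ay":0,"az":0,"grip":-0.3},{"dx":0,"dy":0,"dz":4,"ax":0,"ay":0,"az":0,"grip":-0.4},{"dx":0,"dy":0,"dz":4,"ax":0,"ay":0,"az":0,"grip":-0.4},{"dx":0,"dy":0,"dz":4,"ax":0,"ay":0,"az":0,"grip":-0.4},{"dx":-0.85,"dy":-5.13,"dz":0,"ax":0,"ay":0,"az":-0.119,"grip":-0.4},{"dx":-0.85,"dy":-5.13,"dz":0,"ax":0,"ay":0,"az":-0.119,"grip":-0.4},{"dx":-0.85,"dy":-5.13,"dz":0,"ax":0,"ay":0,"az":-0.119,"grip":-0.4},{"dx":-0.85,"dy":-5.13,"dz":0,"ax":0,"ay":0,"az":-0.119,"grip":-0.4},{"dx":-0.85,"dy":-5.13,"dz":0,"ax":0,"ay":0,"az":-0.119,"grip":-0.4},{"dx":-0.85,"dy":-5.13,"dz":0,"ax":0,"ay":0,"az":-0.119,"grip":-0.4},{"dx":-0.85,"dy":-5.13,"dz":0,"ax":0,"ay":0,"az":-0.119,"grip":-0.4},{"dx":-0.85,"dy":-5.13,"dz":0,"ax":0,"ay":0,"az":-0.119,"grip":-0.4},{"dx":-0.85,"dy":-5.13,"dz":0,"ax":0,"ay":0,"az":-0.119,"grip":-0.4},{"dx":-0.85,"dy":-5.13,"dz":0,"ax":0,"ay":0,"az":-0.119,"grip":-0.4},{"dx":-0.85,"dy":-5.13,"dz":0,"ax":0,"ay":0,"az":-0.119,"grip":-0.4},{"dx":-0.85,"dy":-5.13,"dz":0,"ax":0,"ay":0,"az":-0.119,"grip":-0.4},{"dx":0,"dy":0,"dz":0,"ax":0,"ay":0,"az":0,"grip":-0.4}]'

```text
time_s: 26.05
tool_pos: [0.4222, -0.3089, 0.1548]
tcp_rot: [-2.012, -2.412, 0.001]
contact_force: [-0.3, 0.6, -0.4]
grip_width: 0.0651
grasp_force: 0.0
```

```bash
python3 - <<'E'
from cl import *
fs={n:grab_frame(n) for n in('top','scene')}
for n,f in fs.items():
    save(f,n+'3'); P=cloud(f)
    q=sel(P,(.525,.309),.06,.0165,.026); print(n,'case',len(q),rect(q),np.round(q.mean(0)*1000,1)); q=sel(P,(.525,.308),.14,.007,.015); print(rect(q))
    caps(f,dict(red=(.583,-.318),blue=(.503,-.312)))
E
```

```text
top case 553 (array([524.6, 306.8]), 86.3, 34.4, 1.8) [523.  306.7  20.9]
(array([528.2, 287.4]), 203.6, 227.3, 2.1)
red 154 [ 581.  -318.4  118.3] mean [ 581.2 -318.4  118.1] circ 581.3 -318.6 14.9
blue 78 [ 501.4 -302.5  117.9] mean [ 501.5 -302.8  117.7] circ 501.5 -308.4 14.3
scene case 858 (array([525.7, 309.2]), 87.2, 34.4, 3.3) [527.5 309.6  20.8]
(array([525.1, 309.5]), 197.9, 156.3, 2.3)
red 116 [ 584.6 -314.7  117.6] mean [ 584.1 -315.3  117.4] circ 583.6 -317.8 16.6
blue 108 [ 503.3 -307.   117.7] mean [ 503.2 -306.7  117.3] circ 501.1 -308.5 17.6
```

View pics/scene3.png

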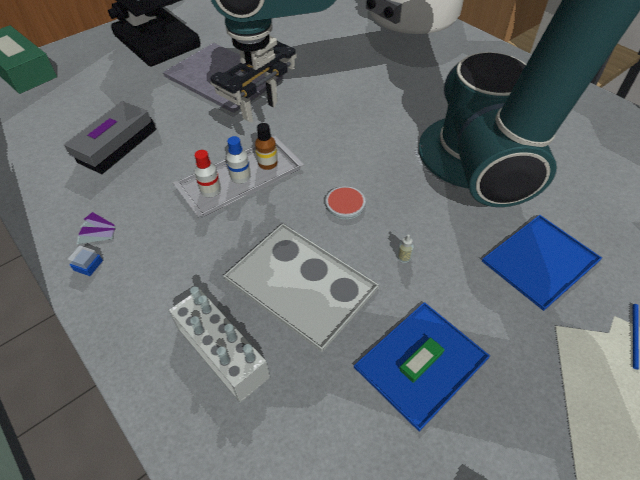

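The case lies centred in the blue tray at (421,358). The bottles go back next, amber first.

Emit:
servo_tool --motion '[{"dx":0,"dy":0.05,"dz":-2.5,"ax":0,"ay":0,"az":0.003,"grip":-0.4},{"dx":0,"dy":0,"dz":-2.5,"ax":0,"ay":0,"az":0,"grip":-0.4},{"dx":0,"dy":0,"dz":-1.9,"ax":0,"ay":0,"az":0,"grip":-0.4},{"dx":0,"dy":0,"dz":0,"ax":0,"ay":0,"az":0,"grip":0.1},{"dx":0,"dy":0,"dz":0,"ax":0,"ay":0,"az":0,"grip":0.3},{"dx":0,"dy":0,"dz":0,"ax":0,"ay":0,"az":0,"grip":1},{"dx":0,"dy":0,"dz":0,"ax":0,"ay":0,"az":0,"grip":1},{"dx":0,"dy":0,"dz":0,"ax":0,"ay":0,"az":0,"grip":1}]' --force 20

```text
time_s: 27.15
tool_pos: [0.4233, -0.3061, 0.0867]
tcp_rot: [2.003, 2.419, -0.0]
contact_force: [-0.4, -0.2, 3.9]
grip_width: 0.0296
grasp_force: 20.0
```

Emit:
servo_tool --motion '[{"dx":0,"dy":0,"dz":2,"ax":0,"ay":0,"az":0,"grip":1},{"dx":0,"dy":0,"dz":3,"ax":0,"ay":0,"az":0,"grip":1},{"dx":0,"dy":0,"dz":1.5,"ax":0,"ay":0,"az":0,"grip":1},{"dx":0.5,"dy":2,"dz":0,"ax":0,"ay":0,"az":0,"grip":1},{"dx":1,"dy":4,"dz":0,"ax":0,"ay":0,"az":0,"grip":1},{"dx":1.3,"dy":5,"dz":0,"ax":0,"ay":0,"az":0,"grip":1},{"dx":1.3,"dy":5,"dz":0,"ax":0,"ay":0,"az":0,"grip":1},{"dx":1.3,"dy":5,"dz":0,"ax":0,"ay":0,"az":0,"grip":1},{"dx":1.3,"dy":5,"dz":0,"ax":0,"ay":0,"az":0,"grip":1},{"dx":1.3,"dy":5,"dz":0,"ax":0,"ay":0,"az":0,"grip":1},{"dx":1.2,"dy":4.7,"dz":0,"ax":0,"ay":0,"az":0,"grip":1},{"dx":0.82,"dy":3.06,"dz":0,"ax":0,"ay":0,"az":0,"grip":1},{"dx":0.5,"dy":2,"dz":0,"ax":0,"ay":0,"az":0,"grip":1},{"dx":0,"dy":0,"dz":-2.5,"ax":0,"ay":0,"az":0,"grip":1},{"dx":0,"dy":0,"dz":-2.3,"ax":0,"ay":0,"az":0,"grip":1},{"dx":0,"dy":0,"dz":-1,"ax":0,"ay":0,"az":0,"grip":1},{"dx":0,"dy":0,"dz":-0.3,"ax":0,"ay":0,"az":0,"grip":1},{"dx":0,"dy":0,"dz":0,"ax":0,"ay":0,"az":0,"grip":1},{"dx":0,"dy":0,"dz":0,"ax":0,"ay":0,"az":0,"grip":1}]'

```text
time_s: 29.52
tool_pos: [0.5287, 0.1017, 0.091]
tcp_rot: [2.003, 2.419, 0.001]
contact_force: [0.3, -0.3, -1.8]
grip_width: 0.0297
grasp_force: 20.0
```

Emit:
servo_tool --motion '[{"dx":0,"dy":0,"dz":-0.2,"ax":0,"ay":0,"az":0,"grip":1},{"dx":0,"dy":0,"dz":-0.15,"ax":0,"ay":0,"az":0,"grip":1},{"dx":0,"dy":0,"dz":-0.05,"ax":0,"ay":0,"az":0,"grip":1},{"dx":0,"dy":0,"dz":0,"ax":0,"ay":0,"az":0,"grip":1}]'

```text
time_s: 30.02
tool_pos: [0.5285, 0.1018, 0.0867]
tcp_rot: [2.003, 2.42, 0.001]
contact_force: [-2.4, 0.5, 4.8]
grip_width: 0.0296
grasp_force: 20.0
```

Emit:
servo_tool --motion '[{"dx":0,"dy":0,"dz":0,"ax":0,"ay":0,"az":0,"grip":0.1},{"dx":0,"dy":0,"dz":0,"ax":0,"ay":0,"az":0,"grip":-0.2},{"dx":0,"dy":0,"dz":0,"ax":0,"ay":0,"az":0,"grip":-0.4},{"dx":0,"dy":0,"dz":2.5,"ax":0,"ay":0,"az":0,"grip":-0.4},{"dx":0,"dy":0,"dz":2.5,"ax":0,"ay":0,"az":0,"grip":-0.4},{"dx":0,"dy":0,"dz":1.5,"ax":0,"ay":0,"az":0,"grip":-0.4},{"dx":-0.33,"dy":-5.5,"dz":0,"ax":0,"ay":0,"az":0,"grip":-0.4},{"dx":-0.3,"dy":-5.5,"dz":0,"ax":0,"ay":0,"az":0,"grip":-0.4},{"dx":-0.4,"dy":-5.5,"dz":0,"ax":0,"ay":0,"az":0,"grip":-0.4},{"dx":-0.3,"dy":-5.5,"dz":0,"ax":0,"ay":0,"az":0,"grip":-0.4},{"dx":-0.3,"dy":-5.5,"dz":0,"ax":0,"ay":0,"az":0,"grip":-0.4},{"dx":-0.3,"dy":-5.5,"dz":0,"ax":0,"ay":0,"az":0,"grip":-0.4},{"dx":-0.3,"dy":-5.5,"dz":0,"ax":0,"ay":0,"az":0,"grip":-0.4},{"dx":-0.3,"dy":-2.89,"dz":0,"ax":0,"ay":0,"az":0,"grip":-0.4},{"dx":0,"dy":0,"dz":0,"ax":0,"ay":0,"az":0,"grip":-0.4},{"dx":0,"dy":0,"dz":0,"ax":0,"ay":0,"az":0,"grip":-0.4},{"dx":0,"dy":0,"dz":0,"ax":0,"ay":0,"az":0,"grip":-0.4}]'

```text
time_s: 32.15
tool_pos: [0.5033, -0.3112, 0.1512]
tcp_rot: [2.002, 2.421, 0.0]
contact_force: [0.1, 0.1, -0.2]
grip_width: 0.0651
grasp_force: 0.0
```

```bash
python3 - <<'E'
from cl import *
for n in('top','scene'):
    f=grab_frame(n); save(f,n+'4'); print(n); caps(f,dict(amber=(.528,.1018)))
E
```

```text
top
amber 159 [526.4 101.  118.1] mean [526.8 101.5 117.9] circ 527.2 101.3 14.9
scene
amber 184 [529.7 104.  117.6] mean [529.7 104.  117.4] circ 528.7 102.1 15.9
```

Emit:
servo_tool --motion '[{"dx":0,"dy":-0.05,"dz":-2.5,"ax":0,"ay":0,"az":0,"grip":-0.4},{"dx":0,"dy":0,"dz":-2.5,"ax":0,"ay":0,"az":0,"grip":-0.4},{"dx":0,"dy":0,"dz":-1.45,"ax":0,"ay":0,"az":0,"grip":-0.4},{"dx":0,"dy":0,"dz":0,"ax":0,"ay":0,"az":0,"grip":0.1},{"dx":0,"dy":0,"dz":0,"ax":0,"ay":0,"az":0,"grip":0.3},{"dx":0,"dy":0,"dz":0,"ax":0,"ay":0,"az":0,"grip":1},{"dx":0,"dy":0,"dz":0,"ax":0,"ay":0,"az":0,"grip":1},{"dx":0,"dy":0,"dz":0,"ax":0,"ay":0,"az":0,"grip":1}]' --force 20

```text
time_s: 33.25
tool_pos: [0.5032, -0.3129, 0.0872]
tcp_rot: [2.003, 2.419, -0.0]
contact_force: [-2.4, 0.6, 2.7]
grip_width: 0.0298
grasp_force: 20.0
```

Emit:
servo_tool --motion '[{"dx":0,"dy":0,"dz":2,"ax":0,"ay":0,"az":0,"grip":1},{"dx":0,"dy":0,"dz":3,"ax":0,"ay":0,"az":0,"grip":1},{"dx":0,"dy":0,"dz":1.5,"ax":0,"ay":0,"az":0,"grip":1},{"dx":0.23,"dy":2.03,"dz":0,"ax":0,"ay":0,"az":0,"grip":1},{"dx":0.5,"dy":4,"dz":0,"ax":0,"ay":0,"az":0,"grip":1},{"dx":0.6,"dy":5,"dz":0,"ax":0,"ay":0,"az":0,"grip":1},{"dx":0.7,"dy":5.5,"dz":0,"ax":0,"ay":0,"az":0,"grip":1},{"dx":0.7,"dy":5.5,"dz":0,"ax":0,"ay":0,"az":0,"grip":1},{"dx":0.7,"dy":5.5,"dz":0,"ax":0,"ay":0,"az":0,"grip":1},{"dx":0.5,"dy":4,"dz":0,"ax":0,"ay":0,"az":0,"grip":1},{"dx":0.3,"dy":2,"dz":0,"ax":0,"ay":0,"az":0,"grip":1},{"dx":0,"dy":0,"dz":-2.5,"ax":0,"ay":0,"az":0,"grip":1},{"dx":0,"dy":0,"dz":-2.3,"ax":0,"ay":0,"az":0,"grip":1},{"dx":0,"dy":0,"dz":-1,"ax":0,"ay":0,"az":0,"grip":1},{"dx":0,"dy":0,"dz":-0.4,"ax":0,"ay":0,"az":0,"grip":1},{"dx":0,"dy":0,"dz":0,"ax":0,"ay":0,"az":0,"grip":1},{"dx":0,"dy":0,"dz":0,"ax":0,"ay":0,"az":0,"grip":1}]'

```text
time_s: 35.38
tool_pos: [0.5457, 0.0226, 0.0904]
tcp_rot: [2.003, 2.419, 0.001]
contact_force: [0.4, 0.2, -1.5]
grip_width: 0.0292
grasp_force: 20.0
```

Emit:
servo_tool --motion '[{"dx":0,"dy":0,"dz":-0.15,"ax":0,"ay":0,"az":0,"grip":1},{"dx":0,"dy":0,"dz":-0.15,"ax":0,"ay":0,"az":0,"grip":1},{"dx":0,"dy":0,"dz":-0.05,"ax":0,"ay":0,"az":0,"grip":1},{"dx":0,"dy":0,"dz":0,"ax":0,"ay":0,"az":0,"grip":1}]'

```text
time_s: 35.88
tool_pos: [0.5457, 0.0226, 0.0872]
tcp_rot: [2.003, 2.42, 0.001]
contact_force: [-2.4, -0.1, 8.5]
grip_width: 0.0293
grasp_force: 20.0
```

Next is red, parked at (.5833,-.3184).

Emit:
servo_tool --motion '[{"dx":0,"dy":0,"dz":0,"ax":0,"ay":0,"az":0,"grip":0.1},{"dx":0,"dy":0,"dz":0,"ax":0,"ay":0,"az":0,"grip":-0.2},{"dx":0,"dy":0,"dz":0,"ax":0,"ay":0,"az":0,"grip":-0.4},{"dx":0,"dy":0,"dz":2.5,"ax":0,"ay":0,"az":0,"grip":-0.4},{"dx":0,"dy":0,"dz":2.5,"ax":0,"ay":0,"az":0,"grip":-0.4},{"dx":0,"dy":0,"dz":1.5,"ax":0,"ay":0,"az":0,"grip":-0.4},{"dx":0.66,"dy":-5.5,"dz":0,"ax":0,"ay":0,"az":0,"grip":-0.4},{"dx":0.6,"dy":-5.5,"dz":0,"ax":0,"ay":0,"az":0,"grip":-0.4},{"dx":0.6,"dy":-5.5,"dz":0,"ax":0,"ay":0,"az":0,"grip":-0.4},{"dx":0.6,"dy":-5.5,"dz":0,"ax":0,"ay":0,"az":0,"grip":-0.4},{"dx":0.6,"dy":-5.5,"dz":0,"ax":0,"ay":0,"az":0,"grip":-0.4},{"dx":0.5,"dy":-4.1,"dz":0,"ax":0,"ay":0,"az":0,"grip":-0.4},{"dx":0.2,"dy":-2.5,"dz":0,"ax":0,"ay":0,"az":0,"grip":-0.4},{"dx":0,"dy":0,"dz":0,"ax":0,"ay":0,"az":0,"grip":-0.4},{"dx":0,"dy":0,"dz":0,"ax":0,"ay":0,"az":0,"grip":-0.4},{"dx":0,"dy":0,"dz":0,"ax":0,"ay":0,"az":0,"grip":-0.4}]'

```text
time_s: 37.88
tool_pos: [0.5831, -0.3172, 0.1514]
tcp_rot: [2.002, 2.421, 0.0]
contact_force: [-0.2, -0.2, 0.0]
grip_width: 0.0651
grasp_force: 0.0
```

```bash
python3 - <<'E'
from cl import *
for n in('top','scene'):
    f=grab_frame(n); save(f,n+'5'); print(n); caps(f,dict(amber=(.528,.1018),blue=(.545,.0235)))
E
```

```text
top
amber 160 [526.8 100.9 117.9] mean [527.  101.3 117.8] circ 527.5 101.2 15.2
blue 157 [543.4  24.  117.7] mean [543.4  24.6 117.7] circ 543.8 24.2 15.1
scene
amber 187 [530.2 104.6 117.7] mean [529.9 104.3 117.5] circ 528.4 102.3 15.8
blue 168 [546.2  27.8 117.4] mean [545.9  27.7 117.2] circ 544.9 26.3 15.5
```

Emit:
servo_tool --motion '[{"dx":0,"dy":-0.05,"dz":-2.5,"ax":0,"ay":0,"az":0,"grip":-0.4},{"dx":0,"dy":0,"dz":-2.5,"ax":0,"ay":0,"az":0,"grip":-0.4},{"dx":0,"dy":0,"dz":-1.45,"ax":0,"ay":0,"az":0,"grip":-0.4},{"dx":0,"dy":0,"dz":0,"ax":0,"ay":0,"az":0,"grip":0.1},{"dx":0,"dy":0,"dz":0,"ax":0,"ay":0,"az":0,"grip":0.3},{"dx":0,"dy":0,"dz":0,"ax":0,"ay":0,"az":0,"grip":1},{"dx":0,"dy":0,"dz":0,"ax":0,"ay":0,"az":0,"grip":1},{"dx":0,"dy":0,"dz":0,"ax":0,"ay":0,"az":0,"grip":1}]' --force 20

```text
time_s: 38.98
tool_pos: [0.5831, -0.319, 0.0873]
tcp_rot: [2.003, 2.42, 0.0]
contact_force: [-0.6, 0.6, 5.0]
grip_width: 0.0294
grasp_force: 20.0
```

Emit:
servo_tool --motion '[{"dx":0,"dy":0,"dz":2,"ax":0,"ay":0,"az":0,"grip":1},{"dx":0,"dy":0,"dz":3,"ax":0,"ay":0,"az":0,"grip":1},{"dx":0,"dy":0,"dz":1.5,"ax":0,"ay":0,"az":0,"grip":1},{"dx":-0.16,"dy":1.82,"dz":0,"ax":0,"ay":0,"az":0,"grip":1},{"dx":-0.4,"dy":4,"dz":0,"ax":0,"ay":0,"az":0,"grip":1},{"dx":-0.4,"dy":4.8,"dz":0,"ax":0,"ay":0,"az":0,"grip":1},{"dx":-0.4,"dy":4.8,"dz":0,"ax":0,"ay":0,"az":0,"grip":1},{"dx":-0.4,"dy":4.8,"dz":0,"ax":0,"ay":0,"az":0,"grip":1},{"dx":-0.4,"dy":4,"dz":0,"ax":0,"ay":0,"az":0,"grip":1},{"dx":-0.1,"dy":2,"dz":0,"ax":0,"ay":0,"az":0,"grip":1},{"dx":0,"dy":0,"dz":-2.5,"ax":0,"ay":0,"az":0,"grip":1},{"dx":0,"dy":0,"dz":-2.3,"ax":0,"ay":0,"az":0,"grip":1},{"dx":0,"dy":0,"dz":-1,"ax":0,"ay":0,"az":0,"grip":1},{"dx":0,"dy":0,"dz":-0.4,"ax":0,"ay":0,"az":0,"grip":1},{"dx":0,"dy":0,"dz":0,"ax":0,"ay":0,"az":0,"grip":1},{"dx":0,"dy":0,"dz":0,"ax":0,"ay":0,"az":0,"grip":1}]'

```text
time_s: 40.98
tool_pos: [0.5607, -0.0568, 0.0904]
tcp_rot: [2.003, 2.419, 0.001]
contact_force: [0.7, 0.7, -2.1]
grip_width: 0.0299
grasp_force: 20.0
```

Emit:
servo_tool --motion '[{"dx":0,"dy":0,"dz":-0.15,"ax":0,"ay":0,"az":0,"grip":1},{"dx":0,"dy":0,"dz":-0.15,"ax":0,"ay":0,"az":0,"grip":1},{"dx":0,"dy":0,"dz":-0.05,"ax":0,"ay":0,"az":0,"grip":1},{"dx":0,"dy":0,"dz":0,"ax":0,"ay":0,"az":0,"grip":1}]'

```text
time_s: 41.48
tool_pos: [0.5607, -0.0568, 0.0872]
tcp_rot: [2.003, 2.419, 0.001]
contact_force: [-2.9, -0.2, 8.8]
grip_width: 0.0297
grasp_force: 20.0
```

Emit:
servo_tool --motion '[{"dx":0,"dy":0,"dz":0,"ax":0,"ay":0,"az":0,"grip":0.1},{"dx":0,"dy":0,"dz":0,"ax":0,"ay":0,"az":0,"grip":-0.2},{"dx":0,"dy":0,"dz":0,"ax":0,"ay":0,"az":0,"grip":-0.4},{"dx":0,"dy":0,"dz":2.5,"ax":0,"ay":0,"az":0,"grip":-0.4},{"dx":0,"dy":0,"dz":2.5,"ax":0,"ay":0,"az":0,"grip":-0.4},{"dx":0,"dy":0,"dz":3,"ax":0,"ay":0,"az":0,"grip":-0.4},{"dx":0,"dy":-5,"dz":1,"ax":0,"ay":0,"az":0,"grip":-0.4},{"dx":0,"dy":-5,"dz":0,"ax":0,"ay":0,"az":0,"grip":-0.4},{"dx":0,"dy":-5,"dz":0,"ax":0,"ay":0,"az":0,"grip":-0.4},{"dx":0,"dy":-5,"dz":0,"ax":0,"ay":0,"az":0,"grip":-0.4},{"dx":0,"dy":-5,"dz":0,"ax":0,"ay":0,"az":0,"grip":-0.4},{"dx":0,"dy":-2,"dz":0,"ax":0,"ay":0,"az":0,"grip":-0.4},{"dx":0,"dy":0,"dz":0,"ax":0,"ay":0,"az":0,"grip":-0.4},{"dx":0,"dy":0,"dz":0,"ax":0,"ay":0,"az":0,"grip":-0.4},{"dx":0,"dy":0,"dz":0,"ax":0,"ay":0,"az":0,"grip":-0.4}]'

```text
time_s: 43.35
tool_pos: [0.5606, -0.3255, 0.1764]
tcp_rot: [2.001, 2.421, 0.0]
contact_force: [0.7, 0.6, 0.7]
grip_width: 0.0653
grasp_force: 0.0
```

```bash
python3 - <<'E'
from cl import *
for n in('top','scene'):
    f=grab_frame(n); save(f,n+'6'); print(n); caps(f,dict(red=(.5605,-.056),amber=(.528,.1018),blue=(.545,.0235)))
E
```

```text
top
red 158 [558.5 -56.7 117.9] mean [558.5 -57.1 117.9] circ 559.5 -57.0 15.0
amber 162 [526.7 100.9 118.2] mean [526.8 101.4 117.8] circ 527.5 101.0 15.3
blue 159 [543.5  23.8 117.6] mean [543.3  24.5 117.6] circ 543.5 24.3 14.8
scene
red 153 [562.3 -54.1 117.8] mean [561.9 -54.  117.5] circ 561.2 -54.8 15.1
amber 185 [530.1 104.7 117.4] mean [529.6 104.2 117.3] circ 528.7 102.7 16.1
blue 167 [546.3  28.  117.5] mean [546.2  27.7 117.2] circ 545.7 27.2 16.2
```

View pics/scene6.png

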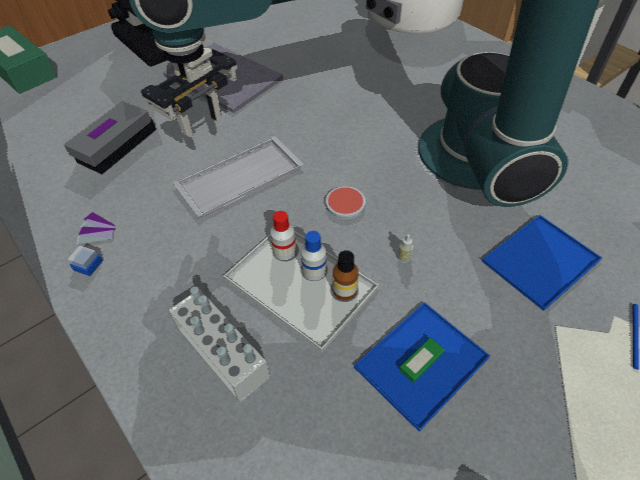

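All three bottles stand upright back on their places, at (283,238), (313,256) and (346,276). The case is in the reading tray at (421,358), and the rest of the scene is undisturbed.

```bash
python3 -c "
from station import workorder; print(workorder.close_job())"
```

```text
the job is handed in; nothing more can be done
None
```

The job is handed in: the slide case lies flat in the middle of the far blue reading tray, lengthwise along it, and all three bottles stand upright back in their original spots to within about 1 mm; it took about 43 s of the 141 s.

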